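# Sweep the old garlic off the board through the sprung flap of the waste caddy

## Task

Clear the old garlic bulb from the chopping board into the waste caddy behind it without picking it up: push the caddy's self-closing flap open with one finger and, while that finger keeps it open, gently push the garlic over the back edge of the board with the other finger so that it drops in. Open the flap with the finger and not with the garlic, then draw back and let the flap swing fully shut. Leave the lemon, the teaspoon and the other things where they are.

Things in the scene. Friction and masses are not known exactly. Their poses are not given: they have to be found in the camera images.
- prep_station: Fixed raised chopping board of light wood with a steel waste caddy docked behind and under its back edge. Origin on the worktop under the middle of that back edge; +x points away from the robot, across the board into the caddy, +y left along the edge, z up. Board (mm): flat, no rim, 18 thick, top at z = 125, x = -200 to 0, y = -170 to 170; two closed pans stand below it.
- sill (a point): Middle of the board's back edge, at the height of the board's top (station x = 0, y = 0, z = 125 mm), axes as the station's. Beyond it is the caddy's mouth: a thing pushed past this edge falls in when the flap is open.
- caddy_in (a point): Middle of the caddy's inner floor (station x = 67, z = 6 mm). The steel caddy is one open space, outside x = -78 (it reaches under the board) to 135, y = -160 to 160 mm, cheeks 10 thick. Its mouth slopes up at 30 degrees from the sill to the flap's hinge; behind the hinge (x = 99 to 135) lies its highest part, a hood at z = 187 mm.
- flap (a joint): Hinge angle of the caddy's flap, rad: 0 shut, grows as it swings in and down into the caddy, 1.05 hanging straight down, stop at 1.3. A spring shuts it: 0.5 to 1 N near the lip starts it, 2 to 4 N near the board's height hold it wide open. The garlic falls through at about 0.6 or more.
- flap_hinge (a point): Middle of the flap's hinge line (along station y, at x = 97, z = 181 mm). The flap is a grey plate 290 wide, 108 long and 4 thick that hangs from it and, when shut, slopes down towards the robot at 30 degrees.
- flap_lip (a point): Middle of the flap's lower edge; moves with the flap. Shut, it lies just above the board's back edge (station x = 3, z = 127 mm); pushed towards +x or down, the flap swings in. A fingertip h above the board meets the shut flap at station x = 3 + 1.7 h: the lower the tip, the sooner and the wider it opens.
- garlic: The old garlic bulb to be thrown away: whole, whitish-pink, 56 across and 56 high, about 34 g (0.7 to 1.4 times), standing on the board 70 to 100 mm in front of its back edge, about 85 mm left or right of the middle. It slides when pushed low and tips over the edge once its middle is about 10 mm past it. Origin: centre of its underside.
- garlic_mid (a point): Middle of the garlic bulb, 28 mm above its underside.
- lemon_mid (a point): Middle of a yellow lemon, 71 x 53 x 51 mm, that lies on the board on the other side of the middle; it is to be kept.
- teaspoon: Teaspoon, 130 x 26 x 11 mm, lying on the board between the garlic and the lemon, pointing roughly from front to back. Origin: centre of its underside.
- apple: Red apple, 72 across, 63 high, on the worktop to the right of the station. Origin: centre of its underside.

How it is judged (in metres and radians):
On the way, in this order (a step that is already met when the one before it is completed fails the run):
1. a finger has swung the flap open (over 0.2 rad) while the garlic is still standing on the board, clear of the flap (value of joint flap above 0.2 rad and contact force between the fingers and flap above 0.2 N and contact force between garlic and flap below 0.05 N and z of garlic_mid in the frame of sill above 0.015 m), for 0.1 s.
2. the garlic has dropped below the board's edge into the caddy while a finger still holds the flap open (x of garlic_mid in the frame of sill between -0.07 and 0.135 m and y of garlic_mid in the frame of sill between -0.155 and 0.155 m and z of garlic_mid in the frame of sill below -0.035 m and contact force between the fingers and flap above 0.2 N and value of joint flap above 0.3 rad), for 0.05 s.
At the end, for the whole second after the job is handed in: The garlic lies at rest inside the caddy (its middle at least 60 mm below the board's top, between the caddy's walls), the flap is shut to within 0.05 rad, and the lemon, the teaspoon (25 mm) and the apple (30 mm) are where they were (x of garlic_mid in the frame of sill between -0.07 and 0.135 m and y of garlic_mid in the frame of sill between -0.155 and 0.155 m and z of garlic_mid in the frame of sill below -0.06 m and value of joint flap below 0.05 rad and linear speed of garlic below 0.05 m/s and distance of each of lemon_mid, teaspoon from where it was at the start of the episode below 0.025 m and distance of apple from where it was at the start of the episode below 0.03 m); the robot touches nothing.
It fails at once if the garlic is lifted or carried (its middle more than 30 mm above where it stands on the board) (z of garlic_mid in the frame of sill above 0.058 m).
It fails at once if the garlic is squeezed or rammed (over 20 N) (contact force between the fingers and garlic above 20 N).
It fails at once if the lemon, the teaspoon or the apple is pushed away (distance of any of lemon_mid, teaspoon from where it was at the start of the episode above 0.025 m or distance of apple from where it was at the start of the episode above 0.03 m).
It also fails if it takes over 40 s, if anything falls off the work surface, if the arm or the gripper's body presses on something with over 40 N, if the wrist force passes 120 N, or if a joint passes its speed limit or range.

## Robot

A 6-joint arm with a two-finger parallel gripper is mounted at the origin on a cart in front of the work surface, level with it; the furniture and walls round the work are solid. World frame = base frame: x ahead of the robot, y to its left, z up, the work surface at z = 0. Lengths are in m, angles in degrees, forces in N, time in s.
With the tool pointing down it reaches from about 0.25 to 0.8 m from the base axis. Payload 3.9 kg.
Tool frame: the origin (TCP) lies midway between the tips of the shut fingers; the grasp point (between the pads) lies 19 mm behind it (manip.tcp_to_grasp is the distance from the TCP to the grasp point, in m); z points along the fingers, y is the line along which they close (so a half turn about z gives the same grasp; the last joint's range is limited). The gripper opens to 85 mm and grips with 20 to 120 N. Pads are 22 mm wide; open, the fingers measure 114 mm over their backs; the gripper's body (76 mm by 85 mm) begins 54 mm behind the grasp point. The pads swing forward as they close: fully open they stand 13 mm farther back than shut.
Start: joints at [-76.49, 14.897, -7.913, 67.191, 0, 90], TCP at [0.123, -0.51, 0.231] pointing down, gripper open.
Joint ranges: [-159.42, 159.42], [-47.68, 98.78], [-73.54, 78.23], [-108.79, 121.32], [-90, 84.71], [-180, 180]. Speed limits (degrees/s): [147.25, 147.25, 180, 180, 180, 180].

## Interface

Orientations are given as a 3x3 rotation matrix whose columns are the frame's x, y, z axes.
In Python, from cell import manip gives the robot as it stands.
- The arm moves only by the shell command python3 -m pendant 'ROWS' [OPENING] [FORCE]. ROWS is JSON, a list of rows, each a list of 4 numbers: the shift along the tool's x, y, z in cm, then the turn about the tool's z in units of 5 degrees (1.0 is 5 degrees). In form: [[tx, ty, tz, spin], ...]. A call has 1 to 10 rows; each row shifts and turns the commanded pose from where the row before left it, along the tool's axes as they then stand; what a row does not reach is not made up. A row lasts 1/10 s, in which the tool goes at most 50 mm and 8.59 degrees, less where a joint would pass 70% of its speed; a pose out of reach is approached as far as the arm can. A call with a gripper value outside its range is refused whole. OPENING is the opening, from -1 (shut) to 1 (fully open), set as the call begins (- or left out, the last holds). The fingers move at their own pace and stop on an object; FORCE is the grip in N (left out, the last holds). Time passes only in rows, so rows that do not move let the fingers close. It gives the time, the measured TCP pose, the force, the opening and the grip force at its end, in the units of the state.
- manip.state(): the state, without advancing time (a new reading comes with each control period).
- manip.grab_frame(name): name is "scene" or "side" or "wrist"; returns the picture (400x640x3 uint8, red, green, blue); there is no depth.
- manip.get_calibration(name): a dict with "fx", "fy", "cx", "cy" (pixels), "pose" (4x4, takes a point from camera to world coordinates). Camera axes: x right, y up, looking along -z (the intrinsics and any distortion apply to the point x, -y, -z); pixel columns grow to the right and rows downward; lengths in m; the calibration is good to about 2 mm. A picture is of the moment at which its call begins: read the wrist's pose just before it. get_calibration takes no time and is no camera call; for the wrist camera it gives the pose at the moment of the call.
- manip.job_done(): hands the job in; it is judged then, once.
Trained networks look in the newest picture that a camera, given by its name, has taken for a name from the list of things; names that differ only in an ending like _2 or _b are one class to them, and where a whole thing is asked for, a point or a joint stands for the part that bears it (a point fixed in the world has none). Each returns a list of dicts, best first, with "p" (0 to 1); they miss things now and then, are a little off and sometimes report something else, mostly with a low value. They report only what shows in the picture. A call takes as long as a camera call.
- manip.recognise(camera, label): "bbox" ([left, top, width, height] in pixels, round what is visible of it).
- manip.regions_of(camera, label): "region" (400x640 bool, what is visible of it) and "bbox" ([left, top, width, height] in pixels, round what is visible of it).
- manip.place_of(camera, label): "centre" ([column, row] in pixels: a listed point, or the origin of a listed thing).
The state is a dict: "time_s": time; "joint_positions": joint angles; "qd": joint speeds; "joint_efforts": joint torques, N m; "eef_pos": TCP position; "tool_rot": TCP orientation; "ft_force": force on the tool from outside, world axes, zero at the start; "torque": the same for the moment, N m; "width": finger opening in m; "grasp_force": force on a finger pad.
Only numpy, scipy, OpenCV 4.12 (cv2) and the standard library are available. Lean on these libraries where they do the work, as an engineer would, in place of code of your own. Each camera call takes 0.05 s, during which the arm holds its last target. There are 200 camera calls.

## Working session

There is one attempt and no reset: what is moved stays moved. The work goes in short steps, Python scripts to look and compute and a shell command to move; the robot and the scene stay as the last step left them, time stands still between calls to the robot, and variables do not carry over. Pictures are saved under pics/ and viewed, at most 10 in all, crops included, and the job is handed in when it is done.

```bash
ls; mkdir -p pics
python3 - <<'E'
from cell import manip
import cv2,numpy as np
s=manip.state();print(s['time_s'],s['eef_pos'],np.round(s['tool_rot'],3).tolist(),s['width'])
for c in("scene","side"):
    im=manip.grab_frame(c);cv2.imwrite(f"pics/{c}0.png",im[:,:,::-1])
    k=manip.get_calibration(c);print(c,{a:(np.round(b,4).tolist()) for a,b in k.items()})
    for l in("garlic","garlic_mid","lemon_mid","teaspoon","flap_hinge","flap_lip","sill","apple","prep_station"):
        r=manip.place_of(c,l);print(l,[(np.round(x['centre'],1).tolist(),round(x['p'],2)) for x in r[:2]])
print(manip.state()['time_s'])
E
```

```text
pics
0.0 [ 0.12248155 -0.50981101  0.23048339] [[0.972, 0.234, -0.0], [0.234, -0.972, 0.002], [0.0, -0.002, -1.0]] 0.08559906876334261
scene {'fx': 436.9124, 'fy': 436.9124, 'cx': 317.2718, 'cy': 200.1835, 'pose': [[-0.8713, 0.3121, -0.3787, 0.2413], [-0.4906, -0.5361, 0.687, 0.5542], [0.0114, 0.7843, 0.6202, 0.728], [0.0, 0.0, 0.0, 1.0]]}
garlic [([318.8, 258.5], 0.82)]
garlic_mid [([318.4, 249.3], 0.81)]
lemon_mid [([357.8, 194.9], 0.64)]
teaspoon [([355.3, 238.6], 0.65)]
flap_hinge [([263.1, 183.6], 0.59)]
flap_lip [([301.9, 218.5], 0.65)]
sill [([305.2, 217.2], 0.63)]
apple [([390.7, 199.1], 0.79), ([304.3, 255.5], 0.41)]
prep_station [([307.5, 256.7], 0.92)]
side {'fx': 430.9748, 'fy': 430.9748, 'cx': 325.206, 'cy': 198.2892, 'pose': [[-0.8603, 0.2339, -0.4529, 0.1661], [-0.5093, -0.358, 0.7826, 0.6604], [0.0209, 0.9039, 0.4271, 0.5673], [0.0, 0.0, 0.0, 1.0]]}
garlic [([328.7, 244.8], 0.77), ([362.8, 199.8], 0.68)]
garlic_mid [([330.8, 234.6], 0.84), ([287.6, 252.4], 0.34)]
lemon_mid [([364.3, 202.9], 0.87), ([367.1, 231.1], 0.56)]
teaspoon [([365.4, 235.3], 0.64)]
flap_hinge [([275.9, 182.0], 0.87)]
flap_lip [([313.6, 216.8], 0.87)]
sill [([315.9, 218.0], 0.63)]
apple []
prep_station [([288.2, 252.1], 0.71)]
1.0
```

```bash
cat > h.py <<'E'
from cell import manip
import numpy as np
def ray(c,px):
    k=manip.get_calibration(c);T=np.array(k['pose']);d=np.array([(px[0]-k['cx'])/k['fx'],-(px[1]-k['cy'])/k['fy'],-1.])
    return T[:3,3],T[:3,:3]@d
def onz(c,px,z):
    o,d=ray(c,px);return o+d*(z-o[2])/d[2]
def proj(c,P):
    k=manip.get_calibration(c);T=np.array(k['pose']);q=T[:3,:3].T@(np.array(P)-T[:3,3]);return k['cx']+k['fx']*q[0]/-q[2],k['cy']-k['fy']*q[1]/-q[2]
E
python3 - <<'E'
from h import *
S={'garlic':([318.8,258.5],[328.7,244.8],.125),'gmid':([318.4,249.3],[330.8,234.6],.153),'lemon':([357.8,194.9],[364.3,202.9],.151),'spoon':([355.3,238.6],[365.4,235.3],.125),'hinge':([263.1,183.6],[275.9,182],.181),'lip':([301.9,218.5],[313.6,216.8],.127),'sill':([305.2,217.2],[315.9,218],.125)}
for n,(a,b,z) in S.items(): print(n,onz('scene',a,z).round(4),onz('side',b,z).round(4))
E
```

```text
garlic [0.5191 0.0408 0.125 ] [0.5209 0.0295 0.125 ]
gmid [0.5184 0.0445 0.153 ] [0.5137 0.0352 0.153 ]
lemon [ 0.5268 -0.1451  0.151 ] [ 0.5225 -0.1293  0.151 ]
spoon [ 0.4826 -0.0438  0.125 ] [ 0.4763 -0.0428  0.125 ]
hinge [ 0.7021 -0.0433  0.181 ] [ 0.7135 -0.0606  0.181 ]
lip [ 0.6057 -0.041   0.127 ] [ 0.6059 -0.0508  0.127 ]
sill [ 0.6031 -0.0501  0.125 ] [ 0.6007 -0.052   0.125 ]
```

View pics/scene0.png

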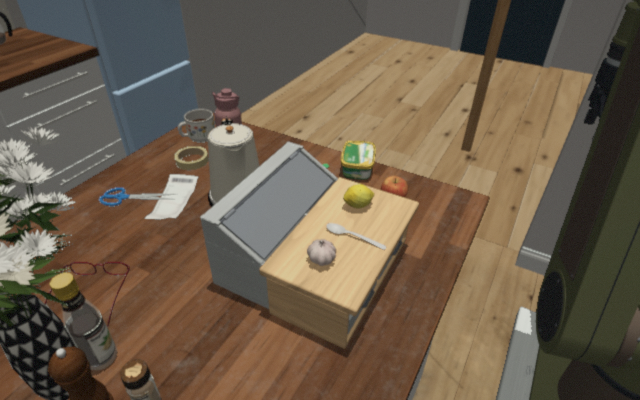

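View pics/side0.png

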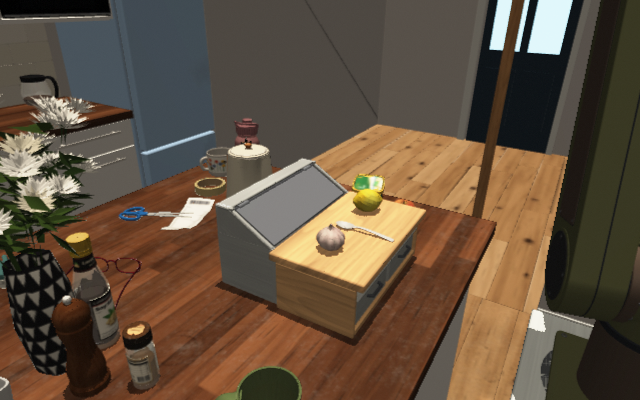

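The station stands nearly square to the base: sill near (0.602, −0.05), garlic near (0.518, 0.038). It shows at scene (320,255) and side (330,238), with the spoon to its right and the lemon beyond. I'll line the tool's y up with world x and hover above the garlic for a closer look.

```bash
python3 -m pendant '[[0,0,-1.2,-1.53],[0,0,-1.2,-1.53],[0,0,-1.2,-1.53],[0,0,-1.2,-1.53],[0,0,-1.2,-1.53],[0,0,-1.2,-1.53],[0,0,-1.2,-1.53],[0,0,-1.2,-1.53],[0,0,-1.2,-1.53],[0,0,-1.2,-1.53]]' 1
python3 -m pendant '[[3.6,2.4,0,0],[3.6,2.4,0,0],[3.6,2.4,0,0],[3.6,2.4,0,0],[3.6,2.4,0,0],[3.6,2.4,0,0],[3.6,2.4,0,0],[3.6,2.4,0,0]]'
python3 -m pendant '[[3.6,2.4,0,0],[3.6,2.4,0,0],[3.6,2.4,0,0],[3.6,2.4,0,0],[3.6,2.4,0,0],[3.6,2.4,0,0],[3.6,2.4,0,0],[0,0,0,0],[0,0,0,0]]'
python3 - <<'E'
from h import *
import cv2
s=manip.state();print(s['time_s'],s['eef_pos'],np.round(s['tool_rot'],4).tolist(),s['joint_positions'])
k=manip.get_calibration('wrist');print({a:(np.round(b,4).tolist()) for a,b in k.items()})
im=manip.grab_frame('wrist');cv2.imwrite("pics/w1.png",im[:,:,::-1])
for l,z in(("garlic",.125),("garlic_mid",.153),("lemon_mid",.15),("teaspoon",.125),("flap_hinge",.181),("flap_lip",.127),("sill",.125)):
    for x in manip.place_of('wrist',l)[:2]:print(l,np.round(x['centre'],1),round(x['p'],2),onz('wrist',x['centre'],z).round(4))
E
```

```text
time_s: 2.0
eef_pos: [0.1226, -0.5104, 0.3518]
tool_rot: [[-0.006, 1.0, -0.0], [1.0, 0.006, -0.0], [-0.0, -0.0, -1.0]]
ft_force: [-0.2, 0.6, 0.1]
width: 0.0856
grasp_force: 0.0
time_s: 2.8
eef_pos: [0.3152, -0.2209, 0.3516]
tool_rot: [[0.0, 1.0, 0.001], [1.0, -0.0, -0.001], [-0.001, 0.001, -1.0]]
ft_force: [0.2, -0.8, 0.5]
width: 0.0854
grasp_force: 0.0
time_s: 3.7
eef_pos: [0.4826, 0.0303, 0.3509]
tool_rot: [[-0.002, 1.0, -0.001], [1.0, 0.002, -0.0], [-0.0, -0.001, -1.0]]
ft_force: [0.4, -0.2, -0.7]
width: 0.0854
grasp_force: 0.0
3.7 [0.4826304  0.03027267 0.35085318] [[-0.0024, 1.0, -0.0012], [1.0, 0.0024, -0.0005], [-0.0005, -0.0012, -1.0]] [ 3.60521401e+00  9.51520196e+00  2.72608935e+00  8.32797835e+01
 -2.42645080e-02  9.34703066e+01]
{'fx': 346.6709, 'fy': 346.6709, 'cx': 318.8088, 'cy': 196.7458, 'pose': [[1.0, -0.0028, 0.0012, 0.4843], [0.0024, 0.9592, 0.2828, 0.1025], [-0.0019, -0.2828, 0.9592, 0.4938], [0.0, 0.0, 0.0, 1.0]]}
garlic [349.8 155.7] 0.7 [0.5165 0.0383 0.125 ]
lemon_mid [353.6 321.9] 0.97 [ 0.5235 -0.152   0.15  ]
lemon_mid [349.6 158.1] 0.25 [0.5143 0.0397 0.15  ]
teaspoon [323.6 231.7] 0.59 [ 0.4889 -0.0498  0.125 ]
flap_hinge [543.1 255.2] 0.91 [ 0.7061 -0.0523  0.181 ]
flap_lip [434.4 236.1] 0.83 [ 0.6158 -0.0544  0.127 ]
sill [424.9 235.4] 0.56 [ 0.6056 -0.0542  0.125 ]
```

View pics/w1.png

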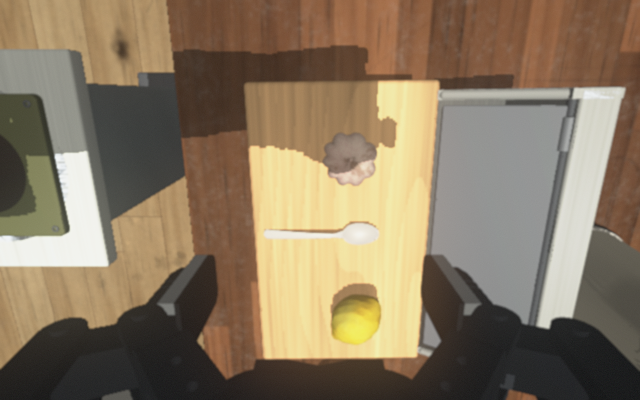

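The wrist view shows the garlic at about (350,158), spoon (323,233), lemon (356,319), and board corners at about (246,84), (438,80), (419,357) and (263,360). I'll turn those corners into the station pose.

Run:
```python
from h import *
for p in((246,84),(438,80),(419,357),(263,360)):print(p,onz('wrist',p,.125).round(4))
r=manip.regions_of('wrist','garlic')[0];print(r['bbox'],r['p']);ys,xs=np.nonzero(r['region']);print(onz('wrist',(xs.mean(),ys.mean()),.15))
for c in('scene','side'):
    r=manip.regions_of(c,'garlic')[0];ys,xs=np.nonzero(r['region']);print(c,r['bbox'],onz(c,(xs.mean(),ys.mean()),.152))
# least-squares intersection of garlic_mid-ish rays
```

```text
(246, 84) [0.41   0.1116 0.125 ]
(438, 80) [0.6044 0.1152 0.125 ]
(419, 357) [ 0.6124 -0.2228  0.125 ]
(263, 360) [ 0.4115 -0.2272  0.125 ]
[324.8, 135.1, 50.0, 52.1] 0.86
[0.51435576 0.04009467 0.15      ]
scene [306.5, 236.0, 28.2, 30.2] [0.51030066 0.04631377 0.152     ]
side [314.8, 222.0, 28.6, 28.4] [0.50807025 0.0456138  0.152     ]
```

```bash
python3 -m pendant '[[0.4,1,2,0],[0.4,1,3,0],[0.4,1,3,0],[0,0,1,0],[0,0,0,0],[0,0,0,0]]'
python3 - <<'E'
from h import *
import cv2
s=manip.state();print(s['time_s'],s['eef_pos'])
im=manip.grab_frame('wrist');cv2.imwrite("pics/w2.png",im[:,:,::-1])
r=manip.regions_of('wrist','garlic')[0];print(r['bbox'],r['p']);ys,xs=np.nonzero(r['region']);print(onz('wrist',(xs.mean(),ys.mean()),.15))
for l,z in(("garlic",.125),("garlic_mid",.153)):
    for x in manip.place_of('wrist',l)[:2]:print(l,np.round(x['centre'],1),round(x['p'],2),onz('wrist',x['centre'],z).round(4))
E
```

```text
time_s: 4.85
eef_pos: [0.5126, 0.0415, 0.2624]
tool_rot: [[-0.0, 1.0, 0.001], [1.0, 0.0, -0.0], [-0.0, 0.001, -1.0]]
ft_force: [0.8, -0.3, 0.9]
width: 0.0854
grasp_force: 0.0
4.85 [0.51255521 0.04145119 0.26238244]
[285.4, 162.9, 68.0, 66.0] 0.97
[0.51552223 0.04155877 0.15      ]
garlic [322.7 188.1] 0.55 [0.5184 0.0386 0.125 ]
garlic [290.4 282.4] 0.43 [ 0.4893 -0.0503  0.125 ]
garlic_mid [322.  196.6] 0.84 [0.5174 0.0395 0.153 ]
```

View pics/w2.png

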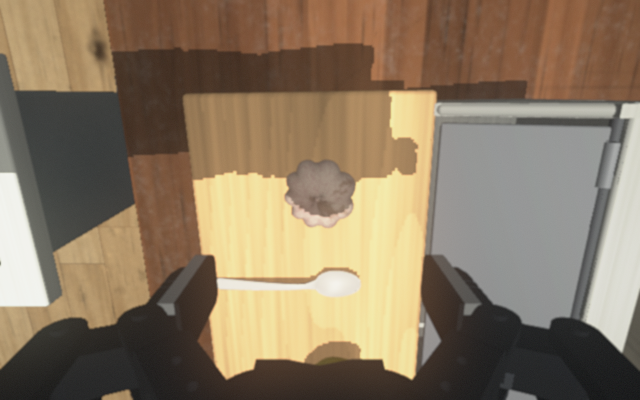

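```bash
python3 -c "
from h import *
for p in((435,93),(432,190),(425,320),(185,95),(205,240)):print(p,onz('wrist',p,.125).round(4))"
python3 -m pendant '[[0,0,2,0],[0,0,2,0],[0,0,2,0],[0,0,2,0],[0,0,1,0],[0,0,1,0],[0,0,1,0],[0,0,0,0],[0,0,0,0]]'
```

```text
(435, 93) [0.6053 0.1151 0.125 ]
(432, 190) [0.6102 0.037  0.125 ]
(425, 320) [ 0.6153 -0.0902  0.125 ]
(185, 95) [0.4111 0.1136 0.125 ]
(205, 240) [ 0.4154 -0.0083  0.125 ]
time_s: 5.95
eef_pos: [0.5128, 0.0416, 0.1516]
tool_rot: [[-0.0, 1.0, 0.0], [1.0, 0.0, 0.0], [0.0, 0.0, -1.0]]
ft_force: [-0.1, -0.2, -0.1]
width: 0.0854
grasp_force: 0.0
```

```bash
python3 -m pendant '[[0,0,0.9,0],[0,0,0.9,0],[0,0,0.9,0],[0,0,0,0],[0,0,0,0]]'
python3 - <<'E'
from h import *
import cv2
a=manip.grab_frame('scene')[140:300,220:440];b=manip.grab_frame('side')[140:300,220:440]
im=np.hstack([cv2.resize(x,(400,291)) for x in(a,b)]);w=cv2.resize(manip.grab_frame('wrist'),(480,300));w=np.pad(w,((0,0),(0,320),(0,0)))
cv2.imwrite('pics/c3.png',np.vstack([im,w])[:,:,::-1])
r=manip.regions_of('wrist','garlic')
if r: ys,xs=np.nonzero(r[0]['region']);print(r[0]['bbox'],r[0]['p'],onz('wrist',(xs.mean(),ys.mean()),.15))
E
```

```text
time_s: 6.45
eef_pos: [0.5121, 0.0416, 0.1238]
tool_rot: [[-0.0, 1.0, -0.001], [1.0, 0.0, -0.0], [-0.0, -0.001, -1.0]]
ft_force: [0.1, -0.5, 0.8]
width: 0.0852
grasp_force: 0.0
[251.9, 226.3, 135.8, 131.3] 0.82 [0.51492159 0.04171568 0.15      ]
```

View pics/c3.png

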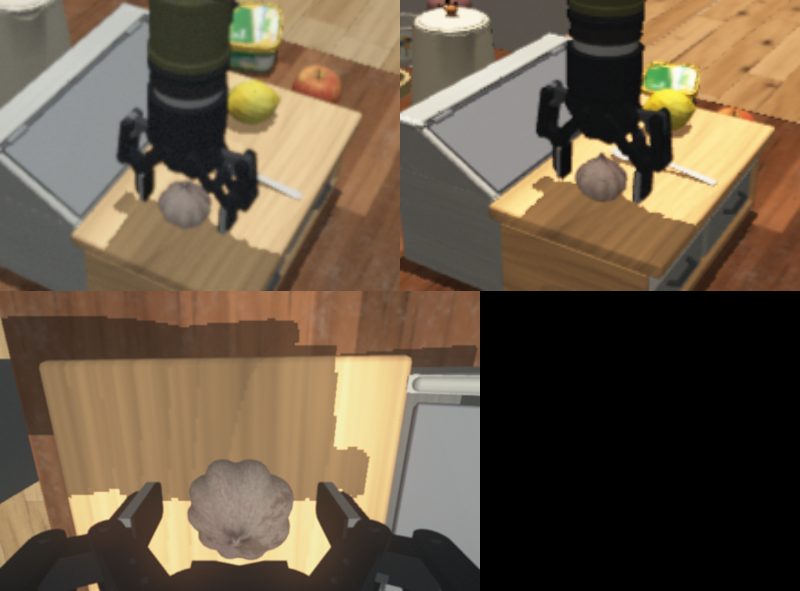

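The garlic is centred between the open fingers, about 14 mm clear on each side. The front knuckle sticks out past the finger, so I'll measure it against the hood before going in.

Run:
```python
from h import *
import cv2
ims=[]
for c in('scene','side'):
    im=manip.grab_frame(c)[:,:,::-1];x0,y0,w=255,160,120
    im=cv2.resize(im[y0:y0+w,x0:x0+80],None,fx=5,fy=5,interpolation=cv2.INTER_CUBIC)
    for dx in(40,57,75):
        for z in(.137,.16,.17,.18,.19,.2):
            u,v=proj(c,(.5121+dx/1000,.0416+.0,z));cv2.circle(im,(int((u-x0)*5+2),int((v-y0)*5+2)),2,{40:(0,255,0),57:(0,0,255),75:(255,255,0)}[dx],-1)
    ims.append(im)
cv2.imwrite('pics/k4.png',np.hstack(ims))
```

```text
(no output)
```

View pics/k4.png

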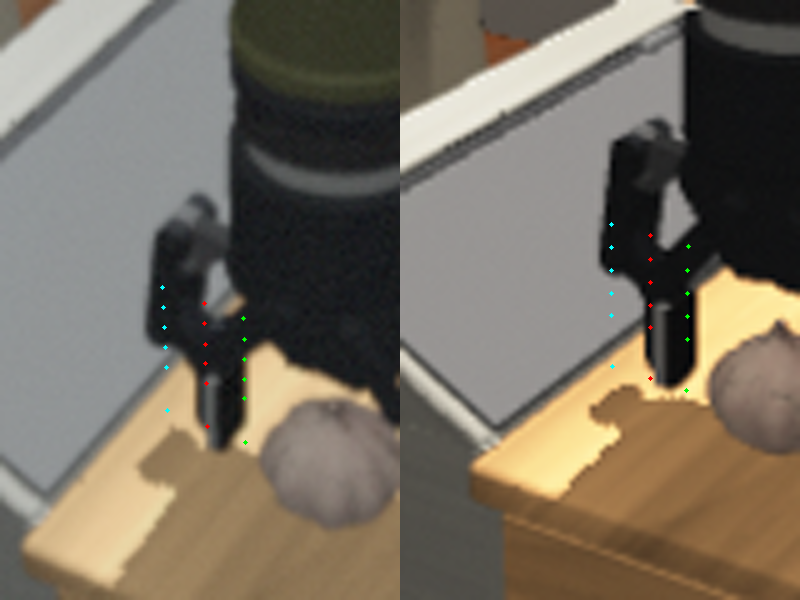

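The front knuckle sticks out about 75–78 mm from the tool centre, with its underside about 42 mm above the tip. It would meet the hood (187 mm) if I went all the way in low. So I'll push low up to the flap, raise about 15 mm once the flap is open, then finish.

```bash
python3 -m pendant '[[0,0.5,0,0],[0,0.5,0,0],[0,0.5,0,0],[0,0.5,0,0],[0,0.5,0,0],[0,0.5,0,0],[0,0.5,0,0],[0,0.5,0,0],[0,0.5,0,0],[0,0.5,0,0]]'
python3 -m pendant '[[0,0.4,0,0],[0,0.4,0,0],[0,0.4,0,0],[0,0.4,0,0],[0,0.4,0,0],[0,0,0,0]]'
python3 - <<'E'
from h import *
import cv2
s=manip.state();print(s['time_s'],s['eef_pos'],s['ft_force'])
a=manip.grab_frame('scene')[140:300,220:440];b=manip.grab_frame('side')[140:300,220:440]
im=np.hstack([cv2.resize(x,(400,291)) for x in(a,b)]);w=cv2.resize(manip.grab_frame('wrist'),(480,300));w=np.pad(w,((0,0),(0,320),(0,0)))
cv2.imwrite('pics/c5.png',np.vstack([im,w])[:,:,::-1])
r=manip.regions_of('wrist','garlic')
if r: ys,xs=np.nonzero(r[0]['region']);print(r[0]['bbox'],r[0]['p'],onz('wrist',(xs.mean(),ys.mean()),.15))
E
```

```text
time_s: 7.75
eef_pos: [0.563, 0.0416, 0.1243]
tool_rot: [[-0.0, 1.0, 0.0], [1.0, 0.0, -0.0], [-0.0, 0.0, -1.0]]
ft_force: [-0.1, 0.0, 0.6]
width: 0.0857
grasp_force: 0.1
time_s: 8.35
eef_pos: [0.5831, 0.0416, 0.1243]
tool_rot: [[-0.0, 1.0, 0.0], [1.0, 0.0, -0.0], [-0.0, 0.0, -1.0]]
ft_force: [-1.2, 0.2, 1.7]
width: 0.0854
grasp_force: 0.4
8.35 [0.58312781 0.04161113 0.12428854] [-1.20827406  0.19991484  1.68050597]
[198.7, 204.0, 149.2, 137.7] 0.79 [0.56714562 0.05005471 0.15      ]
```

View pics/c5.png

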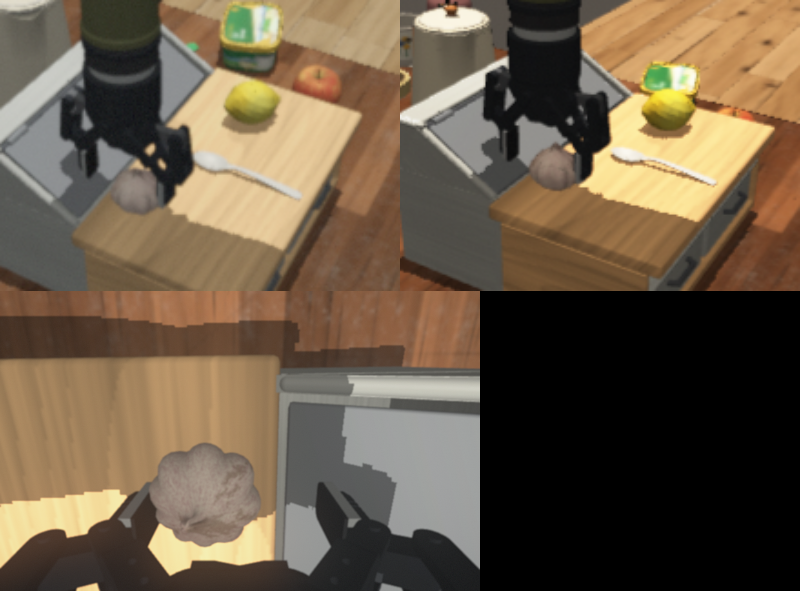

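The garlic has drifted about 8 mm to the left on the pad: it's now at y≈0.050, wrist (205,495) in the composite. The flap is just starting to open. I'll back off slightly, re-centre sideways and continue.

```bash
python3 -m pendant '[[0,-0.5,0,0],[0,-0.2,0,0],[0.5,0,0,0],[0.6,0,0,0],[0,0,0,0]]'
python3 -m pendant '[[0,0.4,0,0],[0,0.4,0,0],[0,0.3,0,0],[0,0.3,0,0],[0,0.3,0,0],[0,0.2,0,0],[0,0,0,0]]'
python3 - <<'E'
from h import *
import cv2
s=manip.state();print(s['time_s'],s['eef_pos'],s['ft_force'])
w=manip.grab_frame('wrist');cv2.imwrite('pics/w6.png',w[:,:,::-1])
r=manip.regions_of('wrist','garlic')
if r: ys,xs=np.nonzero(r[0]['region']);print(r[0]['bbox'],r[0]['p'],onz('wrist',(xs.mean(),ys.mean()),.15))
for c in('scene','side'):
    manip.grab_frame(c)
    for x in manip.place_of(c,'garlic_mid')[:1]:print(c,x['p'],onz(c,x['centre'],.153))
E
```

```text
time_s: 9.05
eef_pos: [0.5756, 0.0536, 0.1243]
tool_rot: [[-0.001, 1.0, 0.0], [1.0, 0.001, 0.0], [0.0, 0.0, -1.0]]
ft_force: [-0.6, 0.4, 0.2]
width: 0.0852
grasp_force: 0.0
time_s: 9.75
eef_pos: [0.5949, 0.0525, 0.1243]
tool_rot: [[-0.0, 1.0, 0.0], [1.0, 0.0, -0.0], [-0.0, 0.0, -1.0]]
ft_force: [-0.8, -1.6, 0.9]
width: 0.0856
grasp_force: 0.5
9.75 [0.59494541 0.05253781 0.12425122] [-0.80289257 -1.60151433  0.8540731 ]
[205.2, 233.5, 141.1, 128.9] 0.59 [0.57908957 0.05004993 0.15      ]
scene 0.75 [0.57986331 0.04641885 0.153     ]
side 0.59 [ 0.46397712 -0.00861222  0.153     ]
```

```bash
python3 -m pendant '[[0,0.3,0,0],[0,0.3,0,0],[0,0.3,0,0],[0,0.3,0,0],[0,0,0,0]]'
python3 - <<'E'
from h import *
import cv2
s=manip.state();print(s['time_s'],s['eef_pos'],s['ft_force'])
w=manip.grab_frame('wrist')
r=manip.regions_of('wrist','garlic')
if r: ys,xs=np.nonzero(r[0]['region']);print(r[0]['bbox'],r[0]['p'],onz('wrist',(xs.mean(),ys.mean()),.15))
a=manip.grab_frame('scene')[140:300,220:440];b=manip.grab_frame('side')[140:300,220:440]
im=np.hstack([cv2.resize(x,(400,291)) for x in(a,b)]);w=cv2.resize(w,(480,300));w=np.pad(w,((0,0),(0,320),(0,0)))
cv2.imwrite('pics/c7.png',np.vstack([im,w])[:,:,::-1])
E
```

```text
time_s: 10.55
eef_pos: [0.6071, 0.0527, 0.1242]
tool_rot: [[-0.0, 1.0, 0.0], [1.0, 0.0, 0.0], [0.0, 0.0, -1.0]]
ft_force: [-2.1, 0.3, 0.3]
width: 0.085
grasp_force: 0.6
10.55 [0.60706175 0.05266536 0.12416118] [-2.05192345  0.30033152  0.27187225]
[205.8, 234.0, 140.4, 128.1] 0.95 [0.59116042 0.05016196 0.15      ]
```

View pics/c7.png

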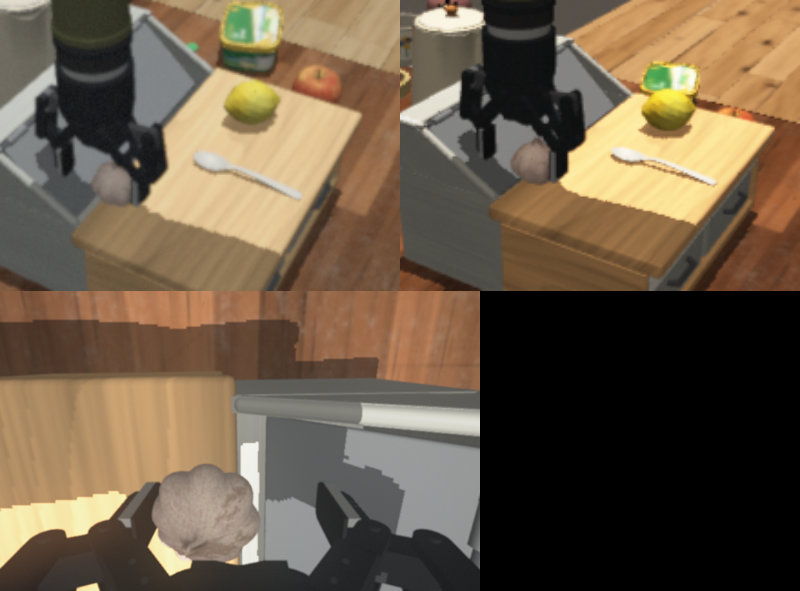

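```bash
python3 -m pendant '[[0,0.2,-0.2,0],[0,0.2,-0.2,0],[0,0.2,-0.2,0],[0,0.2,-0.2,0],[0,0.2,-0.2,0],[0,0.2,-0.2,0],[0,0.2,-0.2,0],[0,0,0,0]]'
python3 - <<'E'
from h import *
import cv2
s=manip.state();print(s['time_s'],s['eef_pos'],s['ft_force'])
w=manip.grab_frame('wrist')
r=manip.regions_of('wrist','garlic')
if r: ys,xs=np.nonzero(r[0]['region']);print(r[0]['bbox'],r[0]['p'],onz('wrist',(xs.mean(),ys.mean()),.15))
for c in('scene','side'):
    manip.grab_frame(c)
    for x in manip.place_of(c,'garlic_mid')[:1]:print(c,x['p'],onz(c,x['centre'],.153))
E
```

```text
time_s: 11.55
eef_pos: [0.6212, 0.0526, 0.1387]
tool_rot: [[-0.0, 1.0, 0.001], [1.0, 0.0, -0.0], [-0.0, 0.001, -1.0]]
ft_force: [-1.0, -0.6, 1.6]
width: 0.0852
grasp_force: 0.9
11.55 [0.62117664 0.05261762 0.13870716] [-1.01593762 -0.61929674  1.58331609]
[213.8, 220.4, 130.7, 124.9] 0.92 [0.60556256 0.04834017 0.15      ]
scene 0.63 [0.6167064  0.05024068 0.153     ]
side 0.97 [0.60292871 0.04167656 0.153     ]
```

```bash
python3 -m pendant '[[0,0.3,0,0],[0,0.3,0,0],[0,0.3,0,0],[0,0,0,0]]'
python3 -m pendant '[[0,0.3,0,0],[0,0.3,0,0],[0,0,0,0],[0,0,0,0]]'
python3 - <<'E'
from h import *
import cv2
w=manip.grab_frame('wrist')
r=manip.regions_of('wrist','garlic')
if r: ys,xs=np.nonzero(r[0]['region']);print(r[0]['bbox'],r[0]['p'],onz('wrist',(xs.mean(),ys.mean()),.15))
a=manip.grab_frame('scene')[140:300,220:440];b=manip.grab_frame('side')[140:300,220:440]
im=np.hstack([cv2.resize(x,(400,291)) for x in(a,b)]);w=cv2.resize(w,(480,300));w=np.pad(w,((0,0),(0,320),(0,0)))
cv2.imwrite('pics/c8.png',np.vstack([im,w])[:,:,::-1])
E
```

```text
time_s: 12.25
eef_pos: [0.63, 0.0526, 0.1379]
tool_rot: [[-0.0, 1.0, 0.0], [1.0, 0.0, -0.0], [-0.0, 0.0, -1.0]]
ft_force: [-0.5, 0.3, 0.5]
width: 0.0854
grasp_force: 0.9
time_s: 12.65
eef_pos: [0.6356, 0.0526, 0.1381]
tool_rot: [[-0.0, 1.0, -0.0], [1.0, 0.0, -0.0], [-0.0, -0.0, -1.0]]
ft_force: [-2.4, 0.9, -1.2]
width: 0.085
grasp_force: 1.1
[272.7, 183.9, 100.4, 94.1] 0.62 [0.63500989 0.07233903 0.15      ]
```

View pics/c8.png

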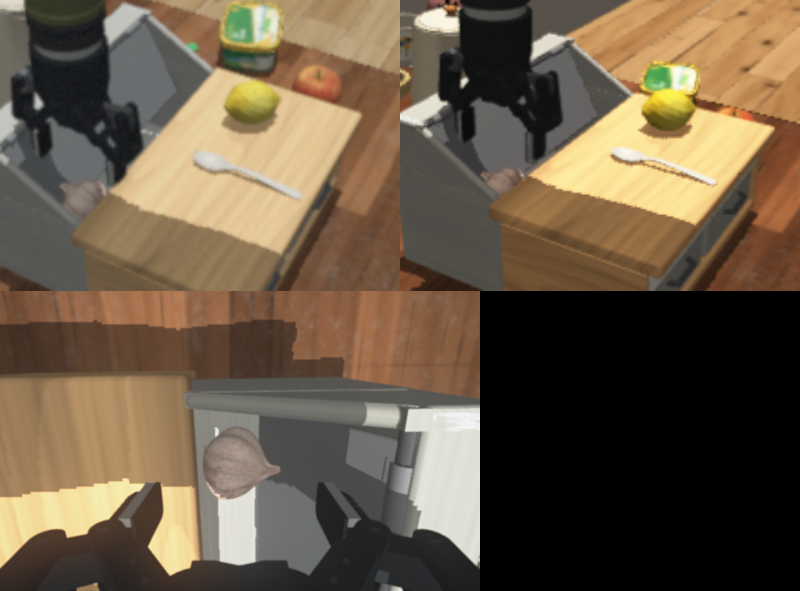

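The garlic has tipped over the edge and is dropping into the caddy with the flap held wide open. I'll hold for a moment, then check.

```bash
python3 -m pendant '[[0,0,0,0],[0,0,0,0],[0,0,0,0],[0,0,0,0],[0,0,0,0],[0,0,0,0]]'
python3 - <<'E'
from h import *
import cv2
w=manip.grab_frame('wrist');a=manip.grab_frame('scene')[140:300,220:440];b=manip.grab_frame('side')[140:300,220:440]
r=manip.regions_of('wrist','garlic')
if r: ys,xs=np.nonzero(r[0]['region']);print(r[0]['bbox'],r[0]['p'],onz('wrist',(xs.mean(),ys.mean()),.035))
im=np.hstack([cv2.resize(x,(400,291)) for x in(a,b)]);w=cv2.resize(w,(480,300));w=np.pad(w,((0,0),(0,320),(0,0)))
cv2.imwrite('pics/c9.png',np.vstack([im,w])[:,:,::-1])
E
```

```text
time_s: 13.45
eef_pos: [0.6358, 0.0526, 0.1385]
tool_rot: [[-0.0, 1.0, 0.001], [1.0, 0.0, 0.0], [0.0, 0.001, -1.0]]
ft_force: [-2.4, 0.1, 0.9]
width: 0.0854
grasp_force: 0.9
[273.6, 182.7, 97.2, 96.8] 0.97 [0.63245673 0.02625136 0.035     ]
```

View pics/c9.png

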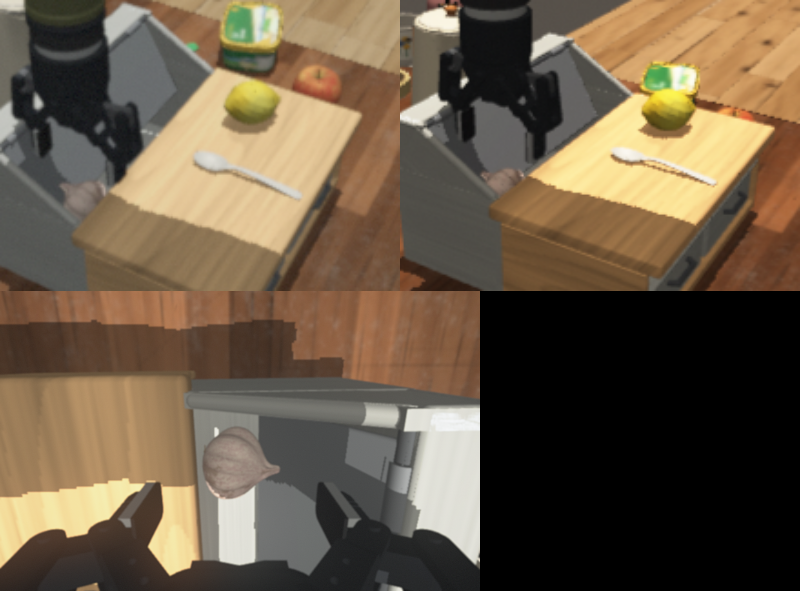

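The picture matches the last one, so the garlic isn't in free fall. It's caught between the board's edge and the half-open flap, with its middle at z≈0.09. I'll push the front finger deeper to open the flap further.

```bash
cat > g.py <<'E'
from h import *
w=manip.grab_frame('wrist')
r=manip.regions_of('wrist','garlic')
for q in r[:2]: print(np.round(q['bbox'],1),round(q['p'],2))
R=[]
for c in('scene','side','wrist'):
    if c!='wrist':manip.grab_frame(c)
    x=manip.place_of(c,'garlic_mid')[:1]
    if x and x[0]['p']>.4: R.append(ray(c,x[0]['centre']));print(c,np.round(x[0]['centre'],1),round(x[0]['p'],2))
A=np.zeros((3,3));b=np.zeros(3)
for o,d in R:
    d=d/np.linalg.norm(d);M=np.eye(3)-np.outer(d,d);A+=M;b+=M@o
if len(R)>1:print('mid',np.linalg.solve(A,b).round(4))
E
python3 g.py
python3 -m pendant '[[0,0.3,0,0],[0,0.3,0,0],[0,0,0,0]]'
python3 g.py
```

```text
[269.6 182.  101.   96. ] 0.97
[345.3 165.  208.3 234.1] 0.22
scene [263.  249.4] 0.92
side [275.7 244.9] 0.58
wrist [323.4 231.4] 0.97
mid [0.64   0.0493 0.0961]
time_s: 14.3
eef_pos: [0.6394, 0.0526, 0.1371]
tool_rot: [[-0.0, 1.0, -0.005], [1.0, 0.0, 0.0], [0.0, -0.005, -1.0]]
ft_force: [-5.6, -0.3, 1.0]
width: 0.0852
grasp_force: 2.9
[287.8 174.5  69.5  69.1] 0.81
wrist [324.6 208.8] 0.68
```

```bash
python3 -m pendant '[[0,0,0,0],[0,0,0,0],[0,0,0,0]]'
python3 - <<'E'
from h import *
manip.grab_frame('wrist')
r=manip.regions_of('wrist','garlic')
for q in r[:2]:
    b=q['bbox'];print(np.round(b,1),round(q['p'],2))
    for z in(.03,.06):print(z,onz('wrist',(b[0]+b[2]/2,b[1]+b[3]/2),z).round(3))
E
```

```text
time_s: 14.95
eef_pos: [0.6391, 0.0527, 0.1372]
tool_rot: [[-0.0, 1.0, -0.005], [1.0, 0.0, -0.0], [-0.0, -0.005, -1.0]]
ft_force: [-6.3, 0.2, 0.4]
width: 0.0855
grasp_force: 2.9
[280.1 175.6  68.6  63.2] 0.64
0.03 [0.637 0.043 0.03 ]
0.06 [0.637 0.053 0.06 ]
```

The garlic is on the caddy floor, about 0.28 m below the camera. Now I'll draw back slowly so the flap closes, then go up.

```bash
python3 -m pendant '[[0,-0.5,0,0],[0,-0.8,0,0],[0,-1,0,0],[0,-1,0,0],[0,-1,0,0],[0,-1.2,0,0],[0,-1.5,0,0],[0,-1.5,0,0],[0,-1.5,0,0],[0,-1.5,0,0]]'
python3 -m pendant '[[0,-1,0,0],[0,0,-1,0],[0,0,-2,0],[0,0,-3,0],[0,-1,-4,0],[0,-1,-4,0],[0,-1,-4,0],[0,0,0,0],[0,0,0,0],[0,0,0,0]]'
python3 - <<'E'
from h import *
import cv2
D={}
z={'lemon_mid':.151,'teaspoon':.125,'flap_lip':.127,'apple':0}
for c in('wrist','scene','side'):
    im=manip.grab_frame(c);cv2.imwrite(f'pics/end_{c}.png',im[:,:,::-1])
    for l in z:
        for x in manip.place_of(c,l)[:1]:print(c,l,np.round(x['centre'],1),round(x['p'],2),onz(c,x['centre'],z[l]).round(4))
    print(c,'garlic',[(np.round(q['bbox']),round(q['p'],2)) for q in manip.recognise(c,'garlic')])
a=cv2.imread('pics/scene0.png').astype(int);b=cv2.imread('pics/end_scene.png').astype(int)
for n,(x,y,w,h) in {'flap':(225,165,100,75),'lemon':(340,180,40,30),'spoon':(325,222,62,28),'apple':(380,174,30,26)}.items():
    print(n,np.abs(a-b)[y:y+h,x:x+w].mean().round(1))
E
```

```text
time_s: 16.05
eef_pos: [0.5251, 0.0526, 0.138]
tool_rot: [[-0.0, 1.0, -0.0], [1.0, 0.0, -0.0], [-0.0, -0.0, -1.0]]
ft_force: [-0.0, 0.7, 1.0]
width: 0.0854
grasp_force: 0.0
time_s: 17.05
eef_pos: [0.4866, 0.0526, 0.3177]
tool_rot: [[-0.0, 1.0, -0.001], [1.0, 0.0, -0.0], [-0.0, -0.001, -1.0]]
ft_force: [-0.1, 0.2, -0.7]
width: 0.0853
grasp_force: 0.0
wrist lemon_mid [352.3 354.4] 0.66 [ 0.5232 -0.1425  0.151 ]
wrist teaspoon [318.6 263.8] 0.75 [ 0.4869 -0.0486  0.125 ]
wrist flap_lip [438.  267.1] 0.88 [ 0.614  -0.0512  0.127 ]
wrist garlic [(array([441., 143.,   5.,  38.]), 0.5)]
scene lemon_mid [357.7 192.7] 0.7 [ 0.5303 -0.1522  0.151 ]
scene teaspoon [353.1 238.6] 0.81 [ 0.4864 -0.0416  0.125 ]
scene flap_lip [301.9 216.4] 0.59 [ 0.6092 -0.0469  0.127 ]
scene apple [393.  197.8] 0.97 [ 0.5133 -0.3646  0.    ]
scene garlic []
side lemon_mid [365.2 197.7] 0.59 [ 0.5328 -0.155   0.151 ]
side teaspoon [363.7 230.7] 0.48 [ 0.4876 -0.0581  0.125 ]
side flap_lip [310.1 215.7] 0.57 [ 0.6152 -0.051   0.127 ]
side garlic []
flap 10.9
lemon 14.1
spoon 11.9
apple 8.9
```

Run:
```python
from h import *
import cv2
for p in((441,143),(446,181)):print(onz('wrist',p,.125).round(4),onz('wrist',p,.03).round(4))
e=cv2.imread('pics/end_wrist.png')[:,:,::-1]
for r in(120,135,162,175,200,230):print(r,e[r,428:456].astype(int).sum(1).tolist())
w=cv2.imread('pics/w1.png')[:,:,::-1]
for r in(120,162,200):print('w1',r,w[r,422:450].astype(int).sum(1).tolist())
print(e[162,436:452].tolist())
a=cv2.imread('pics/scene0.png',0);b=cv2.imread('pics/end_scene.png',0)
c=cv2.imread('pics/side0.png',0);d=cv2.imread('pics/end_side.png',0)
def ph(p,q,x,y,w,h):
    f=lambda m:np.float32(m[y:y+h,x:x+w]);return cv2.phaseCorrelate(f(p),f(q),cv2.createHanningWindow((w,h),cv2.CV_32F))
for n,R in {'lemon':(336,176,46,36),'spoon':(322,218,68,36),'apple':(380,172,32,30)}.items():print(n,ph(a,b,*R))
```

```text
[0.6062 0.08   0.125 ] [0.6395 0.0674 0.03  ]
[0.615  0.0422 0.125 ] [0.6508 0.0189 0.03  ]
120 [596, 589, 585, 583, 580, 575, 572, 566, 565, 569, 580, 581, 569, 556, 577, 562, 487, 432, 460, 516, 546, 559, 563, 557, 560, 558, 555, 558]
135 [593, 589, 586, 582, 580, 572, 567, 566, 574, 585, 586, 568, 534, 486, 428, 406, 400, 380, 337, 327, 383, 431, 448, 444, 444, 447, 445, 447]
162 [582, 580, 577, 571, 568, 571, 580, 589, 584, 564, 526, 462, 422, 422, 425, 406, 355, 351, 412, 448, 454, 455, 447, 452, 447, 449, 448, 447]
175 [581, 576, 569, 569, 570, 578, 585, 581, 559, 520, 436, 375, 351, 353, 340, 318, 356, 420, 452, 451, 449, 450, 451, 449, 446, 449, 452, 450]
200 [563, 562, 564, 572, 577, 573, 553, 511, 434, 390, 390, 384, 354, 338, 370, 426, 450, 451, 450, 449, 450, 452, 453, 451, 452, 452, 450, 448]
230 [606, 607, 608, 592, 553, 489, 423, 386, 387, 369, 340, 350, 417, 453, 456, 454, 448, 451, 453, 449, 451, 447, 447, 452, 451, 450, 449, 450]
w1 120 [604, 597, 592, 583, 583, 577, 574, 568, 570, 573, 584, 581, 558, 514, 452, 406, 393, 395, 365, 347, 387, 430, 443, 446, 443, 445, 444, 441]
w1 162 [576, 574, 575, 571, 566, 564, 575, 579, 574, 551, 524, 457, 405, 395, 377, 347, 354, 413, 447, 452, 450, 450, 453, 451, 453, 450, 447, 447]
w1 200 [610, 604, 604, 607, 611, 600, 566, 521, 448, 397, 384, 366, 345, 370, 411, 440, 452, 451, 452, 453, 452, 451, 453, 449, 452, 450, 450, 447]
[[238, 203, 143], [233, 195, 136], [222, 178, 126], [190, 154, 118], [164, 139, 119], [159, 138, 125], [160, 139, 126], [153, 133, 120], [132, 116, 107], [124, 116, 111], [141, 137, 134], [153, 149, 146], [155, 151, 148], [155, 151, 149], [152, 149, 146], [154, 150, 148]]
lemon ((-0.017430706648688954, -0.04217123469135231), 0.48383018540011513)
spoon ((-0.01523763657608157, -0.03666105362322725), 0.8956594193055306)
apple ((0.16044988121508297, 0.16952035187858705), 0.945924270649751)
```

The flap gap looks the same as at the start, and the garlic shows through the slot at floor level. The lemon, spoon and apple haven't moved, so I'm handing the job in.

```bash
python3 -c "
from cell import manip
print(manip.job_done())"
```

```text
the job is handed in; nothing more can be done
None
```

The job is handed in, with no verdict shown: the garlic is on the caddy floor, pushed in while the front finger held the flap open, the flap looks shut, and the lemon, teaspoon and apple show no shift in the pictures.

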